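# Seal the culture chamber with the seal pen

## Task

Gently shut the chamber's window lid, then take the orange pen from its stand and run its sprung tip lightly and slowly (a few centimetres per second) along the green L-shaped seal beside the lid, in one go without lifting it away, until every key of it is pressed down flush; do not press any key before the lid is shut, nor with anything but the pen. Finally put the pen back upright in its stand, fully down, and leave everything else where it is.

Things in the scene. Friction and masses are not known exactly. Their poses are not given: they have to be found in the camera images.
- chamber: Fixed silver culture chamber, 152 (x) x 152 (y) x 36 mm high; origin: centre of its underside. At yaw 0 its front faces -x. On top it has a dark window lid hinged along the far (+x) edge, and an L-shaped green seal of 9 keys beside the lid, in the flat top of the frame.
- lid (a joint): Hinged lid (dark frame, clear window, grey push pad in the middle). 0 = shut flat, a hard stop; grows as its front edge rises; starts at 0.45 to 0.9 rad. 104 mm from hinge to front edge, 100 mm wide, 7 mm thick. The stiff hinge (0.13 N m) holds it where it is left; pressing straight down on it, about 50 mm level distance from the hinge, shuts it with a few newtons.
- lid_hinge (a point): Middle of the lid's hinge line, at the lid's underside, 36 mm above the bench; axes as the chamber's: the hinge line runs along y, and the shut lid lies from here 104 mm towards the chamber's -x.
- seal: All the light green seal keys together, on a darker green L-shaped band 14 mm wide that marks their path (origin as the chamber's: centre of its underside, axes as the chamber's). Only the pen may touch the keys.
- seam_start (a point): Start of the seal: on the frame's flat top (36 mm above the bench) at the centre of key0.
- seam_corner (a point): Corner of the seal, on the frame's flat top at the centre of key5. The seal runs straight from seam_start to here (108 mm, chamber's -y).
- seam_end (a point): End of the seal, on the frame's flat top at the centre of key8. The seal runs straight from seam_corner to here (65 mm, chamber's +x).
- pen: Loose seal pen, 80 g, upright in its stand. Orange handle 20 x 20 mm square (sides along pen x, y), 61 mm tall, on a round steel flange 30 mm across, 5 mm thick. Origin: centre of flange underside, z up; handle top at +66 mm. Below: sleeve 12 mm across to -14 mm, then a sprung brass ball tip 9 mm across ending at -30 mm, yielding up to 10 mm upward (3 N at first touch, 6 N at full travel).
- stand_hole0 (a point): Mouth of the 17 mm hole through the middle of the fixed blue pen stand (75 x 75 x 36 mm high), on its top, 36 mm above the bench. The pen's tip and sleeve go in the hole and its flange rests on the top: the pen's origin lies here when it is put away.
- key0 (a joint): Green seal key number 1 of 9 from seam_start: 20 mm long along the seal (keys 21.6 mm apart, centre to centre), 10 mm wide, round-topped. 0 = up, 3 mm proud of the frame; 0.003 m = flush. Needs about 1.5 N and stays down.
- key1 (a joint): Seal key 2 of 9, as key0.
- key2 (a joint): Seal key 3 of 9, as key0.
- key3 (a joint): Seal key 4 of 9, as key0.
- key4 (a joint): Seal key 5 of 9, as key0.
- key5 (a joint): Seal key 6 of 9, as key0; at the corner, a round dome.
- key6 (a joint): Seal key 7 of 9, as key0.
- key7 (a joint): Seal key 8 of 9, as key0.
- key8 (a joint): Seal key 9 of 9, as key0.
- tube_rack: bystander: white tube rack with coloured caps, 70 x 140 x 57 mm; origin: centre of its underside. To be left alone.
- dishes: bystander: stack of three shut petri dishes, 57 mm across, 41 mm high; origin: centre of its underside. To be left alone.
- medium: bystander: amber bottle, 60 mm across, 115 mm high; origin: centre of its underside. To be left alone.
- beaker: bystander: glass beaker, 80 mm across, 70 mm high; origin: centre of its underside. To be left alone.
- timer: bystander: flat white timer, 50 x 70 x 22 mm; origin: centre of its underside. To be left alone.
- tip_box: bystander: blue pipette tip box, 75 x 110 x 53 mm; origin: centre of its underside. To be left alone.
Mind the look-alikes: they are no part of the job. What is meant by the chamber is not purple, and is the larger of those in its own colour.

How it is judged (in metres and radians):
On the way, in this order (a step that is already met when the one before it is completed fails the run):
1. the lid is shut (value of joint lid below 0.06 rad), for 0.2 s.
2. every key of the seal is pressed down, the lid still shut (value of joint lid below 0.06 rad and value of joint each of key0, key1, key2, key3, key4, key5, key6, key7, key8 above 0.002 m), for 0.2 s.
At the end, for the whole second after the job is handed in: The lid is shut (under 0.06 rad), all nine keys are at least 2 mm down, and the pen stands at rest in its stand, its origin within 6 mm of the hole's mouth, tilted less than 0.1 rad (all of step 2 and horizontal distance between pen and stand_hole0 below 0.006 m and distance between pen and stand_hole0 below 0.007 m and angle between pen's own z axis and vertical below 0.1 rad and linear speed of pen below 0.02 m/s); the robot touches nothing.
It fails at once if a key pressed (over 1 mm) while the lid is not shut (over 0.1 rad) (value of joint lid above 0.1 rad and value of joint any of key0, key1, key2, key3, key4, key5, key6, key7, key8 above 0.001 m).
It fails at once if the fingers or arm press on the seal keys (over 1 N) (contact force between any of the fingers, the arm and seal above 1 N).
It fails at once if the pen moves over 0.1 m/s while pressing on the seal, is forced on the chamber over 25 N, or is lifted away with the seal partly pressed ((contact force between pen and seal above 0.5 N and linear speed of pen above 0.1 m/s) or contact force between pen and chamber above 25 N or (height (world z) of pen above 0.085 m and value of joint any of key0, key1, key2, key3, key4, key5, key6, key7, key8 above 0.002 m and not (value of joint each of key0, key1, key2, key3, key4, key5, key6, key7, key8 above 0.002 m))).
It fails at once if the lid is slammed (faster than 4 rad/s) (velocity of joint lid below -4 rad/s).
It fails at once if a bystander moved more than 20 mm (distance of any of tube_rack, dishes, medium, beaker, timer, tip_box from where it was at the start of the episode above 0.02 m).
It also fails if it takes over 69 s, if anything falls off the work surface, if the arm or the gripper's body presses on something with over 40 N, if the wrist force passes 120 N, or if a joint passes its speed limit or range.

## Robot

A 7-joint arm with a two-finger parallel gripper is mounted at the origin on the work surface. World frame = base frame: x ahead of the robot, y to its left, z up, the work surface at z = 0. Lengths are in mm, angles in degrees, forces in N, time in s.
With the tool pointing down it reaches from about 400 to 925 mm from the base axis. Payload 5.6 kg.
Tool frame: the origin (TCP) lies on the front face of the gripper's body, between the roots of the fingers; the fingertips stand 73 mm ahead of it and the grasp point (between the pads) lies 54 mm ahead of it; z points along the fingers, y is the line along which they close (so a half turn about z gives the same grasp; the last joint's range is limited). The gripper opens to 85 mm and grips with 20 to 120 N. Pads are 22 mm wide; open, the fingers measure 114 mm over their backs; the gripper's body (76 mm by 85 mm) begins 54 mm behind the grasp point. The pads swing forward as they close: fully open they stand 13 mm farther back than shut.
Start: joints at [72.078, 26.786, -0.665, 91.828, 0.344, 61.387, -3.226], TCP at [173.21, -626.501, 303.89] pointing down, gripper open.
Joint ranges: [-144.91, 144.91], [-17.63, 115.5], [-89.93, 88.59], [15.96, 139.68], [-74.01, 254.01], [8.47, 105.57], [-167.45, 167.45]. Speed limits (degrees/s): [147.25, 147.25, 180, 180, 180, 180, 180].

## Interface

Orientations are given as a 3x3 rotation matrix whose columns are the frame's x, y, z axes.
In Python, from rig import env gives the robot as it stands. The module is installed in compiled form; this text tells all that it offers.
- The arm moves only by the tool jog_arm, never from a script. Its argument "motion" is a list of rows, each a list of 5 numbers: the opening, from -1 (shut) to 1 (fully open), then the shift along the tool's x, y, z in m, then the turn about the tool's z in degrees. In form: [[fingers, x, y, z, roll], ...]. A call has 1 to 12 rows; each row shifts and turns the commanded pose from where the row before left it, along the tool's axes as they then stand; what a row does not reach is not made up. A row lasts 1/12 s, in which the tool goes at most 41.7 mm and 7.16 degrees, less where a joint would pass 70% of its speed; a pose out of reach is approached as far as the arm can. A call is refused whole if a number of a shift passes 0.0417 or a number of a turn 7.16, either way. A call with a gripper value outside its range is refused whole. The fingers move at their own pace and stop on an object; "squeeze" is the grip in N (left out, the last holds). Time passes only in rows, so rows that do not move let the fingers close. It gives the time, the measured TCP pose, the force, the opening and the grip force at its end, in the units of the state.
- env.sense(): the state, without advancing time (a new reading comes with each control period).
- env.capture(name): name is "scene" or "top"; returns a dict with "img" (400x640x3 uint8, red, green, blue), "fx", "fy", "cx", "cy" (pixels), "origin" and "attitude" of the camera in the world. Camera axes: x right, y down, z forward; pixel columns grow to the right and rows downward; lengths in mm; the calibration is good to about 2 mm. A picture is of the moment at which its call begins. There is no depth.
- env.sign_off(): hands the job in; it is judged then, once.
The state is a dict: "clock": time; "q": joint angles; "dq": joint speeds; "tau": joint torques, N m; "tool_pos": TCP position; "ee_rot": TCP orientation; "force": force on the tool from outside, world axes, zero at the start; "torque": the same for the moment, N m; "grip_width": finger opening in mm; "finger_force": force on a finger pad.
Only numpy, scipy, OpenCV 4.12 (cv2) and the standard library are available. Lean on these libraries where they do the work, as an engineer would, in place of code of your own. Each camera call takes 0.05 s, during which the arm holds its last target. There are 200 camera calls.

## Working session

There is one attempt and no reset: what is moved stays moved. The work goes in short steps, Python scripts to look and compute and a tool call to move; the robot and the scene stay as the last step left them, time stands still between calls to the robot, and variables do not carry over. Pictures are saved under pics/ and viewed, at most 10 in all, crops included, and the job is handed in when it is done.

Besides the shell and the picture viewer there is one more tool, called after "Emit:" by a JSON object that holds its "method" and its "body", one argument or row to a line. jog_arm: Moves the arm, as the interface text tells. Its arguments: {"type":"object","properties":{"motion":{"type":"array","items":{"type":"array","items":{"type":"number"}}},"squeeze":{"type":"number"}},"required":["motion"]}

```bash
mkdir -p pics; cat > h.py <<'E'
import numpy as np, cv2
from rig import env
def cap(n,save=None):
    c=env.capture(n)
    if save: cv2.imwrite('pics/'+save,c['img'][:,:,::-1])
    return c
def ray(c,u,v):
    d=np.array([(u-c['cx'])/c['fx'],(v-c['cy'])/c['fy'],1.]); return np.array(c['origin'],float),np.array(c['attitude'])@d
def onz(c,u,v,z):
    o,d=ray(c,u,v); return o+d*(z-o[2])/d[2]
def tri(c1,p1,c2,p2):
    A=[];b=[]
    for c,p in((c1,p1),(c2,p2)):
        o,d=ray(c,*p); d/=np.linalg.norm(d); P=np.eye(3)-np.outer(d,d); A.append(P); b.append(P@o)
    return np.linalg.solve(sum(A),sum(b))
E
python3 - <<'E'
from h import *
a=cap('scene','s0.png');b=cap('top','t0.png')
for c in(a,b): print(c['fx'],c['cx'],c['cy'],c['origin'],c['attitude'])
s=env.sense();print(s['clock'],s['tool_pos'],s['ee_rot'],s['force'],s['grip_width'])
E
```

```text
378.41788614930545 311.3396022413756 200.72028723553504 [895.04949117 599.62303273 598.19898064] [[-0.90042066  0.26674809 -0.34363949]
 [ 0.43464308  0.58453447 -0.68513127]
 [ 0.01811167 -0.76626687 -0.64226712]]
486.33850904556436 325.90966552551737 203.22924415257523 [ 420.8014081    37.77136515 1216.95511382] [[-0.00192138 -0.98956845  0.14405068]
 [-0.99965079 -0.00189584 -0.0263572 ]
 [ 0.02635535 -0.14405102 -0.98921924]]
0.1 [ 173.08605153 -626.12297434  303.01742291] [[ 9.63839963e-01  2.66481142e-01 -5.71012900e-04]
 [ 2.66481718e-01 -9.63838729e-01  1.54859255e-03]
 [-1.37693635e-04 -1.64475989e-03 -9.99998638e-01]] [0.32742067 0.74155069 0.09538575] 85.4886931887338
```

View pics/s0.png

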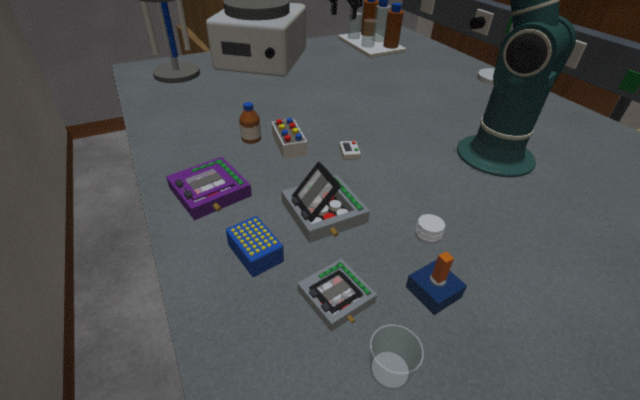

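View pics/t0.png

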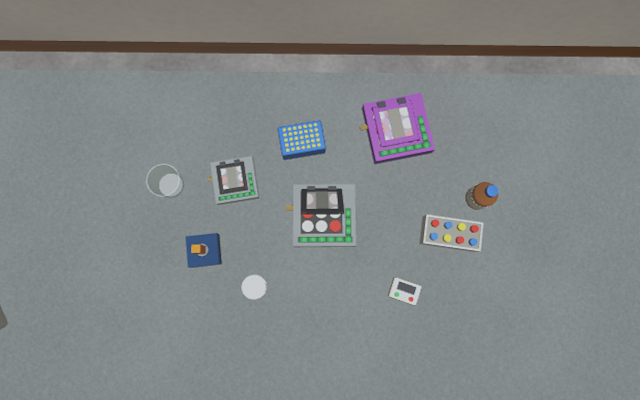

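The scene shows three chambers, by top-view pixel:
- a purple one at (398,127), ruled out by colour
- a small silver one at (234,180)
- a larger silver one at (323,215), with its lid open and its L seal running (300,240)→(348,240)→(348,210). **This is the one I want.**

The pen is at (198,249) in the blue stand at (203,250). The other blue object, the tip box at (301,139), is not the stand.

```bash
python3 - <<'E'
from h import *
b=cap('top');a=cap('scene')
def blobs(c,lo,hi,box,amin):
    u0,v0,u1,v1=box
    m=cv2.inRange(cv2.cvtColor(c['img'],cv2.COLOR_RGB2HSV),lo,hi); k=np.zeros_like(m); k[v0:v1,u0:u1]=m[v0:v1,u0:u1]
    n,l,s,ce=cv2.connectedComponentsWithStats(k)
    return [(ce[i].round(1),s[i,4],l==i) for i in range(1,n) if s[i,4]>=amin]
print('keys top')
for ce,ar,_ in blobs(b,(50,120,110),(85,255,255),(285,175,365,250),6): print(ce,ar,onz(b,*ce,38).round(1))
for nm,c,box in(('top',b,(180,228,228,272)),('scene',a,(400,245,475,315))):
    for ce,ar,m in blobs(c,(105,100,30),(125,255,255),box,60):
        r=cv2.minAreaRect(np.argwhere(m)[:,::-1].astype(np.float32)); print(nm,'stand',ce,ar,r, [onz(c,*p,36).round(1) for p in cv2.boxPoints(r)])
    for ce,ar,m in blobs(c,(5,130,60),(18,255,255),box,15):
        r=cv2.minAreaRect(np.argwhere(m)[:,::-1].astype(np.float32)); print(nm,'orange',ce,ar,r,[onz(c,*p,102).round(1) for p in cv2.boxPoints(r)])
# silver chamber outline
t=b['img'][165:285,170:370]; cv2.imwrite('pics/c1.png',cv2.resize(t[:,:,::-1],None,fx=4,fy=4,interpolation=cv2.INTER_CUBIC))
t=a['img'][150:315,270:480]; cv2.imwrite('pics/c2.png',cv2.resize(t[:,:,::-1],None,fx=3.6,fy=3.6,interpolation=cv2.INTER_CUBIC))
E
```

```text
keys top
[347.5 212.5] 32 [569.7 -46.4  38. ]
[347.6 221.1] 29 [548.5 -46.5  38. ]
[347.5 230. ] 28 [526.7 -46.1  38. ]
[303.4 239.1] 39 [504.6  61.1  38. ]
[312.3 239. ] 38 [504.8  39.5  38. ]
[321.4 238.9] 37 [505.1  17.5  38. ]
[330.4 238.5] 31 [506.   -4.4  38. ]
[339.3 238.6] 30 [505.8 -26.   38. ]
[348.  238.6] 36 [505.8 -47.1  38. ]
top stand [203. 250.] 782 ((202.481689453125, 249.83534240722656), (30.699966430664062, 32.35643768310547), 83.6598129272461) [array([511.3, 347.2,  36. ]), array([520. , 270.3,  36. ]), array([446.7, 260. ,  36. ]), array([438.3, 336.2,  36. ])]
top orange [201.4 248.8] 35 ((201.5, 248.5), (7.0, 5.0), 90.0) [array([486.7, 296.9, 102. ]), array([486.6, 285.6, 102. ]), array([470.8, 285. , 102. ]), array([470.8, 296.3, 102. ])]
scene stand [434.9 288.1] 1500 ((435.25006103515625, 284.75006103515625), (50.91168975830078, 43.133514404296875), 45.0) [array([543.3, 280.6,  36. ]), array([441.7, 244.1,  36. ]), array([439.7, 342.6,  36. ]), array([533.2, 368.9,  36. ])]
scene orange [442.2 266.4] 396 ((441.8964538574219, 266.75146484375), (14.631671905517578, 31.167091369628906), 22.38013458251953) [array([539.2, 331. , 102. ]), array([477.9, 288.6, 102. ]), array([465. , 309.1, 102. ]), array([526.5, 349.4, 102. ])]
```

View pics/c1.png

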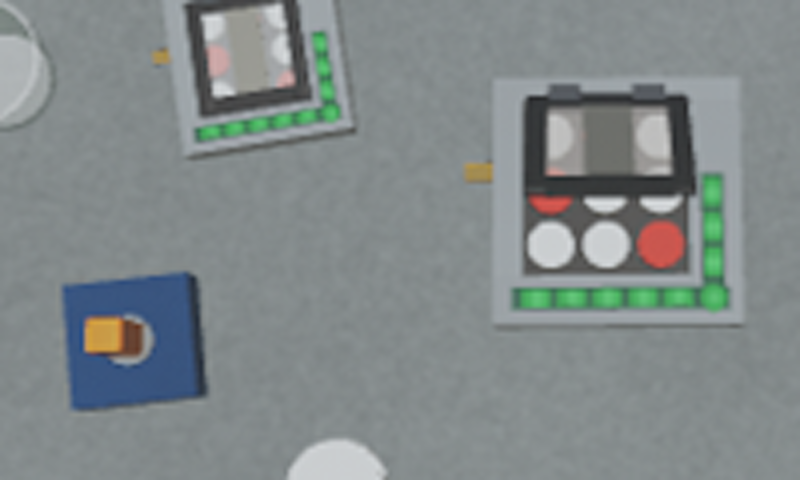

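View pics/c2.png

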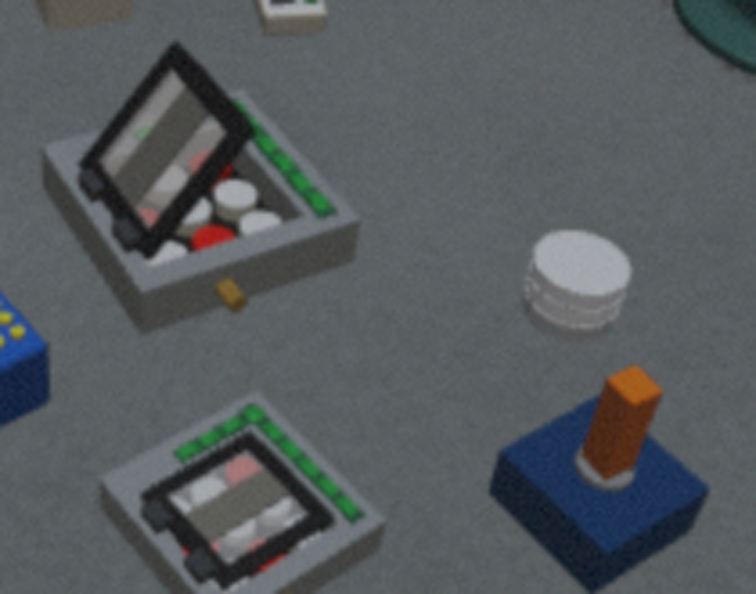

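The crops confirm the choice. The larger silver chamber has its lid open and its seal at c1 (515–730,297). The pen's handle top is at c1 (104,335) / c2 (634,386), and its flange is at c1 (130,340) / c2 (606,470).

```bash
python3 - <<'E'
from h import *
b=cap('top');a=cap('scene')
T=lambda x,y:(170+x/4-.4,165+y/4-.4); S=lambda x,y:(270+x/3.6-.4,150+y/3.6-.4)
for n,p,q in(('handletop',(104,335),(634,386)),('flange',(130,340),(606,472)),('lid corner near -y',(693,193),(250,130)),('key0',(535,298),None),('lid corner +y',(525,190),(176,44)),('stand cornerA',(63,285),(596,570)),('stand corner',(205,397),(590,402))):
    if q: print(n,tri(b,T(*p),a,S(*q)).round(1))
for p in((133,341),):print('standc',onz(b,*T(*p),36).round(1))
for p in((493,78),(741,78),(744,325),(493,325)):print('chamber',onz(b,*T(*p),36).round(1))
for p in((565,92),(648,92)):print('hinge',onz(b,*T(*p),42).round(1))
E
```

```text
handletop [479.5 304.4  99.5]
flange [479.3 305.2  33.9]
lid corner near -y [544.  -16.7  60.7]
lid corner +y [576.7  50.8 166. ]
stand cornerA [514.9 347.2  24.1]
stand corner [446.7 259.5  24.6]
standc [478.9 302.6  36. ]
chamber [640.3  87.7  36. ]
chamber [640.7 -65.4  36. ]
chamber [488.3 -65.6  36. ]
chamber [488.4  86.5  36. ]
hinge [630.6  43.3  42. ]
hinge [630.7  -7.6  42. ]
```

Emit:
{"method": "jog_arm", "body": {
  "motion": [
    [-1, 0, 0, 0, 7.1],
    [-1, 0, 0, 0, 7.1],
    [-1, 0.0187, -0.029, 0, 0],
    [-1, 0.0187, -0.029, 0, 0],
    [-1, 0.0187, -0.029, 0, 0],
    [-1, 0.0187, -0.029, 0, 0],
    [-1, 0.0187, -0.029, 0, 0],
    [-1, 0.0187, -0.029, 0, 0],
    [-1, 0.0187, -0.029, 0, 0],
    [-1, 0.0187, -0.029, 0, 0],
    [-1, 0.0187, -0.029, 0, 0],
    [-1, 0.0187, -0.029, 0, 0]
  ],
  "squeeze": 60
}}

```text
clock: 1.3
tool_pos: [354.4, -330.9, 304.1]
ee_rot: [[1.0, 0.022, 0.0], [0.022, -1.0, -0.0], [0.0, 0.0, -1.0]]
force: [-0.0, -0.0, -0.8]
grip_width: 0.1
finger_force: 0.0
```

Emit:
{"method": "jog_arm", "body": {
  "motion": [
    [-1, 0.0193, -0.0286, 0, 0],
    [-1, 0.0193, -0.0286, 0, 0],
    [-1, 0.0193, -0.0286, 0, 0],
    [-1, 0.0193, -0.0286, 0, 0],
    [-1, 0.0193, -0.0286, 0, 0],
    [-1, 0.0193, -0.0286, 0, 0],
    [-1, 0.0193, -0.0286, 0, 0],
    [-1, 0.0193, -0.0286, 0, 0],
    [-1, 0.0193, -0.0286, 0, 0],
    [-1, 0.0193, -0.0286, 0, 0],
    [-1, 0.0193, -0.0286, 0, 0],
    [-1, 0.0193, -0.0286, 0, 1]
  ]
}}

```text
clock: 2.3
tool_pos: [578.6, 17.1, 303.9]
ee_rot: [[1.0, 0.004, 0.0], [0.004, -1.0, -0.0], [0.0, 0.0, -1.0]]
force: [0.8, -0.6, 0.3]
grip_width: -0.2
finger_force: 0.0
```

Emit:
{"method": "jog_arm", "body": {
  "motion": [
    [-1, 0, 0, 0.03, 0],
    [-1, 0, 0, 0.03, 0],
    [-1, 0, 0, 0.03, 0],
    [-1, 0, 0, 0.015, 0],
    [-1, 0, 0, 0.005, 0],
    [-1, 0, 0, 0.005, 0],
    [-1, 0, 0, 0.005, 0],
    [-1, 0, 0, 0.005, 0],
    [-1, 0, 0, 0.005, 0],
    [-1, 0, 0, 0.005, 0],
    [-1, 0, 0, 0.005, 0],
    [-1, 0, 0, 0.005, 0]
  ]
}}

```text
clock: 3.3
tool_pos: [578.1, 15.7, 158.9]
ee_rot: [[1.0, 0.004, 0.001], [0.004, -1.0, -0.0], [0.001, 0.0, -1.0]]
force: [-0.2, -0.1, 1.1]
grip_width: 0.2
finger_force: 0.6
```

Emit:
{"method": "jog_arm", "body": {
  "motion": [
    [-1, 0, 0, 0.005, 0],
    [-1, 0, 0, 0.005, 0],
    [-1, 0, 0, 0.005, 0],
    [-1, 0, 0, 0.005, 0],
    [-1, 0, 0, 0.005, 0],
    [-1, 0, 0, 0.005, 0],
    [-1, 0, 0, 0.004, 0]
  ]
}}

```text
clock: 3.88
tool_pos: [577.5, 15.7, 124.1]
ee_rot: [[1.0, 0.004, -0.001], [0.004, -1.0, -0.0], [-0.001, 0.0, -1.0]]
force: [-1.8, 0.2, 1.4]
grip_width: 0.2
finger_force: 0.7
```

Emit:
{"method": "jog_arm", "body": {
  "motion": [
    [-1, 0, 0, 0.003, 0],
    [-1, 0, 0, 0.003, 0],
    [-1, 0, 0, 0.002, 0],
    [-1, 0, 0, 0.001, 0],
    [-1, 0, 0, 0, 0]
  ]
}}

```text
clock: 4.3
tool_pos: [577.9, 15.7, 115.9]
ee_rot: [[1.0, 0.004, 0.0], [0.004, -1.0, -0.0], [0.0, 0.0, -1.0]]
force: [0.0, 0.0, 0.0]
grip_width: -0.2
finger_force: 0.0
```

Emit:
{"method": "jog_arm", "body": {
  "motion": [
    [-1, 0, 0, 0.001, 0],
    [-1, 0, 0, 0.001, 0],
    [-1, 0, 0, 0, 0]
  ]
}}

```text
clock: 4.55
tool_pos: [578.2, 15.8, 115.6]
ee_rot: [[1.0, 0.004, 0.001], [0.004, -1.0, -0.001], [0.001, 0.001, -1.0]]
force: [-4.7, -0.3, 15.3]
grip_width: -0.3
finger_force: 7.1
```

```bash
python3 - <<'E'
from h import *
a=cap('scene');print(env.sense()['force'])
cv2.imwrite('pics/l1.png',cv2.resize(a['img'][140:250,270:480,::-1],None,fx=3.6,fy=3.6))
E
```

```text
[-4.85026292 -0.57247677 14.42356518]
```

View pics/l1.png

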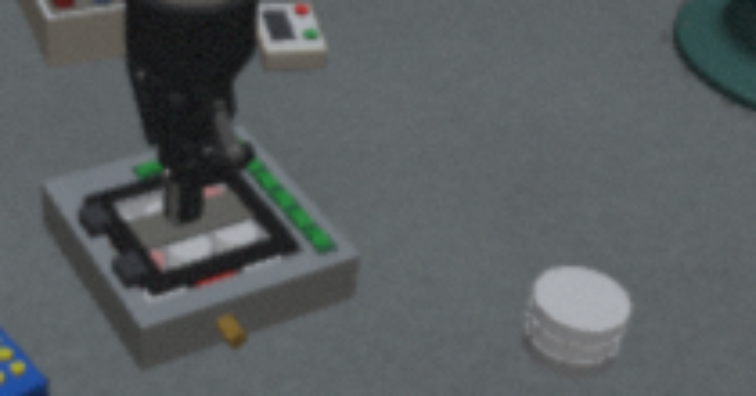

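The crop shows the lid lying flat with the fingers on its pad at (180,210), and the hard stop reads 14 N, so the lid is shut. The keys, along (250–330,165–240), are still up. Next is the pen.

Emit:
{"method": "jog_arm", "body": {
  "motion": [
    [-1, 0, 0, -0.02, 0],
    [-1, 0, 0, -0.04, 0],
    [-1, 0, 0, -0.04, 0],
    [0, 0, 0, -0.04, 0],
    [1, -0.0122, -0.036, 0, 0],
    [1, -0.0122, -0.036, 0, 0],
    [1, -0.0122, -0.036, 0, 0],
    [1, -0.0122, -0.036, 0, 0],
    [1, -0.0122, -0.036, 0, 0],
    [1, -0.0122, -0.036, 0, 0],
    [1, -0.0122, -0.036, 0, 0],
    [1, -0.0122, -0.036, 0, -4.8]
  ]
}}

```text
clock: 5.6
tool_pos: [478.4, 304.9, 254.2]
ee_rot: [[0.996, 0.088, 0.001], [0.088, -0.996, 0.0], [0.001, -0.0, -1.0]]
force: [0.8, 0.0, -0.6]
grip_width: 85.6
finger_force: 0.0
```

Emit:
{"method": "jog_arm", "body": {
  "motion": [
    [1, 0, 0, 0, 0]
  ]
}}

```text
clock: 5.68
tool_pos: [474.8, 312.0, 254.7]
ee_rot: [[0.995, 0.103, -0.0], [0.103, -0.995, 0.006], [0.0, -0.006, -1.0]]
force: [-0.5, -0.1, 0.2]
grip_width: 85.3
finger_force: 0.0
```

```bash
python3 - <<'E'
from h import *
a=cap('scene','s2.png');b=cap('top')
t=np.vstack([cv2.resize(a['img'][170:320,380:510],(520,600))]);u=cv2.resize(b['img'][210:285,160:195+50],(280,247))
cv2.imwrite('pics/p1.png',t[:,:,::-1])
print(env.sense()['tool_pos'])
P=lambda x,y,z:None
def proj(c,X):
    p=np.array(c['attitude']).T@(np.array(X)-c['origin']);return c['fx']*p[0]/p[2]+c['cx'],c['fx']*p[1]/p[2]+c['cy']
h=cv2.cvtColor(a['img'],cv2.COLOR_RGB2HSV);m=cv2.inRange(h,(5,130,60),(18,255,255))[245:315,400:475];print('orange px',m.sum()//255,cv2.boundingRect(m))
for X in((479.4,304,102),(479.4,304,36),(482,289,41),(479,302.6,36)):print(X,np.round(proj(a,X),1),np.round(proj(b,X),1))
E
```

```text
[478.10670842 305.17570983 253.90437844]
orange px 401 (32, 7, 22, 31)
(479.4, 304, 102) [446.3 255.7] [195.7 248.2]
(479.4, 304, 36) [437.5 279.5] [202.3 249.6]
(482, 289, 41) [431.8 272.5] [208.1 248.4]
(479, 302.6, 36) [437.2 278.9] [202.8 249.8]
```

View pics/p1.png

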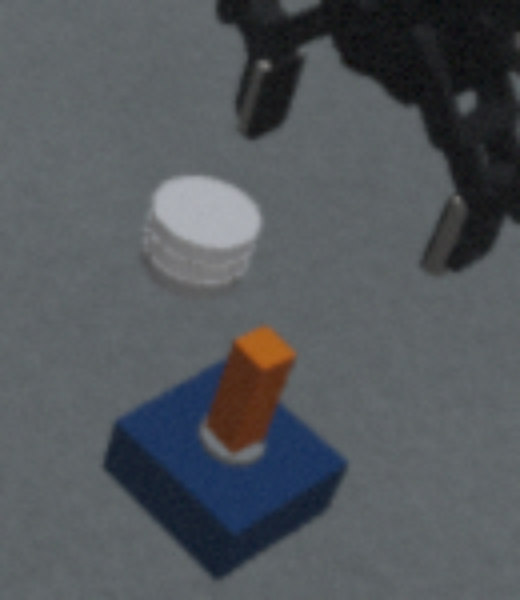

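The open fingers straddle the upright pen, whose handle top is at (263,350) in the crop. I'll descend and grip.

Emit:
{"method": "jog_arm", "body": {
  "motion": [
    [1, 0.0013, 0.0011, 0.03, 0],
    [1, 0, 0, 0.03, 0],
    [1, 0, 0, 0.03, 0],
    [1, 0, 0, 0.02, 0],
    [1, 0, 0, 0.01, 0],
    [1, 0, 0, 0.004, 0],
    [1, 0, 0, 0, 0],
    [-0.3, 0, 0, 0, 0],
    [-1, 0, 0, 0, 0],
    [-1, 0, 0, 0, 0],
    [-1, 0, 0, 0, 0],
    [-1, 0, 0, 0, 0]
  ],
  "squeeze": 50
}}

```text
clock: 6.78
tool_pos: [480.6, 302.5, 130.6]
ee_rot: [[0.996, 0.088, 0.001], [0.088, -0.996, 0.001], [0.001, -0.001, -1.0]]
force: [-0.0, 1.3, 0.7]
grip_width: 25.4
finger_force: 0.4
```

Emit:
{"method": "jog_arm", "body": {
  "motion": [
    [-1, 0, 0, 0, 0],
    [-1, 0, 0, 0, 0],
    [-1, 0, 0, 0, 0]
  ]
}}

```text
clock: 7.03
tool_pos: [480.6, 302.6, 130.5]
ee_rot: [[0.996, 0.088, 0.001], [0.088, -0.996, 0.0], [0.001, -0.0, -1.0]]
force: [-0.8, -0.1, 6.6]
grip_width: 19.0
finger_force: 51.0
```

Emit:
{"method": "jog_arm", "body": {
  "motion": [
    [-1, 0, 0, -0.01, 0],
    [-1, 0, 0, -0.02, 0],
    [-1, 0, 0, -0.02, 0],
    [-1, 0, 0, -0.015, 0],
    [-1, 0, 0, -0.005, 0],
    [-1, 0, 0, 0, 0],
    [-1, 0, 0, 0, 4.5],
    [-1, 0.0045, 0.03, 0, 0],
    [-1, 0.0045, 0.03, 0, 0],
    [-1, 0.003, 0.03, 0, 0],
    [-1, 0, 0.005, 0, 0],
    [-1, 0, 0, 0, 0]
  ]
}}

```text
clock: 8.03
tool_pos: [493.2, 204.2, 198.6]
ee_rot: [[1.0, 0.005, -0.002], [0.005, -1.0, -0.002], [-0.002, 0.002, -1.0]]
force: [0.1, 1.3, -0.6]
grip_width: 19.5
finger_force: 50.6
```

```bash
python3 - <<'E'
from h import *
a=cap('scene','s3.png');b=cap('top');s=env.sense();print(s['tool_pos'],s['ee_rot'],s['force'])
for n,c in(('s',a),('t',b)):
    m=cv2.inRange(cv2.cvtColor(c['img'],cv2.COLOR_RGB2HSV),(5,130,60),(18,255,255));k,l,st,ce=cv2.connectedComponentsWithStats(m)
    print(n,[(st[i].tolist(),ce[i].round(1)) for i in range(1,k) if st[i,4]>25])
t=a['img'][130:280,330:490];cv2.imwrite('pics/p2.png',cv2.resize(t[:,:,::-1],None,fx=4,fy=4))
E
```

```text
[492.85804883 207.8691974  199.28852345] [[ 9.99951785e-01  9.75143018e-03 -1.15656236e-03]
 [ 9.75178736e-03 -9.99952404e-01  3.03597008e-04]
 [-1.15354681e-03 -3.14860920e-04 -9.99999285e-01]] [-0.71008767  0.57686812 -1.53480341]
s [([205, 0, 19, 18, 165], array([213. ,   6.5])), ([364, 0, 14, 11, 60], array([371.1,   4.2])), ([365, 10, 9, 9, 41], array([369.4,  14.6])), ([388, 10, 16, 8, 50], array([395.1,  13. ])), ([385, 18, 16, 29, 225], array([392.5,  34.3])), ([200, 26, 7, 11, 29], array([203.3,  30.5])), ([240, 111, 19, 16, 254], array([248.8, 118.8])), ([71, 118, 54, 21, 493], array([ 99.6, 127.8])), ([400, 191, 13, 32, 219], array([405.7, 206.3]))]
t [([528, 46, 112, 11, 684], array([600.3,  50.9])), ([475, 183, 22, 23, 273], array([483.1, 194.9]))]
```

View pics/p2.png

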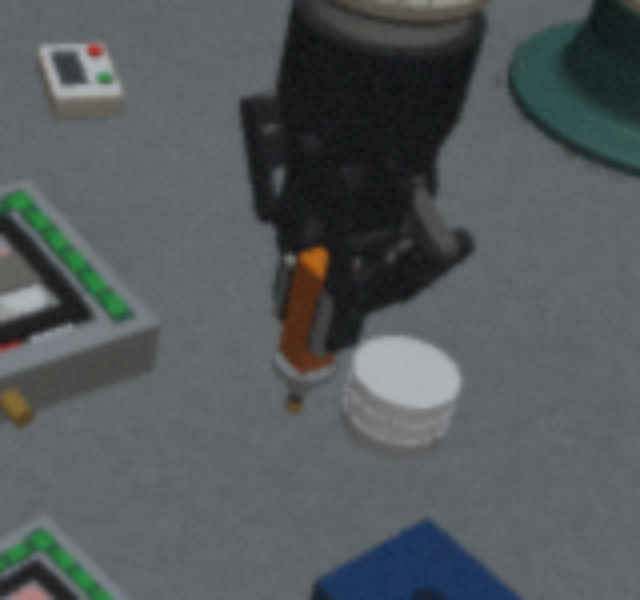

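The pen is held upright, with its ball tip at (294,408) and the flange at (304,366) in the crop. I'll check the tip's offset from the TCP.

```bash
python3 - <<'E'
from h import *
a=cap('scene');s=env.sense();print(s['tool_pos'],s['clock'])
h=cv2.cvtColor(a['img'],cv2.COLOR_RGB2HSV)
u,v=330+294.5/4-.4,130+406/4-.4
print('tip',onz(a,u,v,s['tool_pos'][2]-94.5-25.5), 'flange',onz(a,330+304/4-.4,130+364/4-.4,s['tool_pos'][2]-94.5+2.5))
b=cap('top')
m=cv2.inRange(cv2.cvtColor(a['img'],cv2.COLOR_RGB2HSV),(45,90,60),(90,255,255));k,l,st,ce=cv2.connectedComponentsWithStats(m[160:230,300:370])
print([(ce[i]+[300,160]).round(1).tolist()+onz(a,*(ce[i]+[300,160]),38)[:2].round(1).tolist() for i in range(1,k) if st[i,4]>8])
E
```

```text
[492.77766167 208.62586299 199.44563751] 8.1833
tip [493.8790557  204.52985273  79.44563751] flange [494.1198939  204.30644415 107.44563751]
[[337.4, 190.2, 521.6, -7.3]]
```

Emit:
{"method": "jog_arm", "body": {
  "motion": [
    [-1, 0.002, 0.015, 0, 0],
    [-1, 0.002, 0.028, 0, 0],
    [-1, 0.002, 0.028, 0, 0],
    [-1, 0.002, 0.028, 0, 0],
    [-1, 0.0015, 0.025, 0.005, 0],
    [-1, 0.001, 0.015, 0.008, 0],
    [-1, 0, 0.0077, 0.008, 0],
    [-1, 0, 0, 0.006, 0],
    [-1, 0, 0, 0.002, 0],
    [-1, 0, 0, 0, 0],
    [-1, 0, 0, 0, 0],
    [-1, 0, 0, 0, 0]
  ]
}}

```text
clock: 9.23
tool_pos: [505.3, 62.3, 171.1]
ee_rot: [[1.0, 0.012, 0.0], [0.012, -1.0, 0.001], [0.0, -0.001, -1.0]]
force: [0.1, 0.4, -0.6]
grip_width: 19.5
finger_force: 50.6
```

```bash
python3 - <<'E'
from h import *
a=cap('scene');s=env.sense();print(s['tool_pos'],s['ee_rot'][0][1],s['clock'],s['force'])
t=a['img'][130:250,270:430];cv2.imwrite('pics/p3.png',cv2.resize(t[:,:,::-1],None,fx=5,fy=5,interpolation=cv2.INTER_CUBIC))
def proj(c,X):
    p=np.array(c['attitude']).T@(np.array(X)-c['origin']);return np.array([(c['fx']*p[0]/p[2]+c['cx']-270+.4)*5,(c['fy']*p[1]/p[2]+c['cy']-130+.4)*5]).round()
p=s['tool_pos'];print('ball',proj(a,[p[0],p[1],p[2]-120]),'key0',proj(a,[504.6,61.1,38]),'key1',proj(a,[504.9,39.5,38]))
E
```

```text
[505.37423098  61.98023128 171.15315675] 0.011485271486654368 9.2833 [ 0.11864536 -0.76400822 -0.88972216]
ball [446. 358.] key0 [444. 378.] key1 [419. 351.]
```

View pics/p3.png

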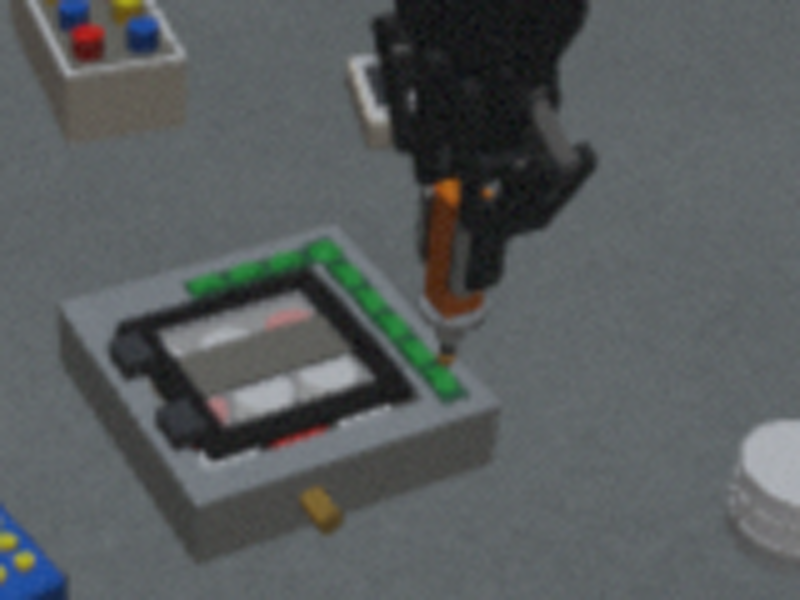

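The ball is at (447,358), where it was predicted, and it hangs over the key0 end of the seal near (440,382). I'll do one numeric check of the keys in this view.

```bash
python3 - <<'E'
from h import *
a=cap('scene')
h=cv2.cvtColor(a['img'],cv2.COLOR_RGB2HSV)[170:215,300:368]
for V in(90,100,110,120):
    m=cv2.inRange(h,(50,120,V),(85,255,255));k,l,st,ce=cv2.connectedComponentsWithStats(m)
    print(V,[(st[i,4],*onz(a,*(ce[i]+[300,170]),38.5)[:2].round(1)) for i in range(1,k) if st[i,4]>8])
# seal band (any green) centreline at several y along leg 1
m=cv2.inRange(h,(50,100,30),(90,255,255));p=np.argwhere(m)[:,::-1]+[300,170]
w=np.array([onz(a,*q,37.5)[:2] for q in p])
for y in(65,55,45,30,15,0,-15,-30): s=w[abs(w[:,1]-y)<8];s.size and print(y,s[:,0].min().round(1),s[:,0].max().round(1),s[:,0].mean().round(1))
for x in(530,545,560): s=w[abs(w[:,0]-x)<7];print(x,s[:,1].min().round(1),s[:,1].max().round(1),s[:,1].mean().round(1))
print(w[:,1].max(),w[:,0].max())
E
```

```text
90 [(np.int32(141), np.float64(507.4), np.float64(12.1)), (np.int32(15), np.float64(530.1), np.float64(-46.9)), (np.int32(36), np.float64(562.8), np.float64(-46.7))]
100 [(np.int32(19), np.float64(508.9), np.float64(-46.1)), (np.int32(13), np.float64(531.2), np.float64(-47.2)), (np.int32(14), np.float64(552.2), np.float64(-47.2)), (np.int32(16), np.float64(507.6), np.float64(-24.5)), (np.int32(15), np.float64(573.4), np.float64(-47.2)), (np.int32(16), np.float64(506.9), np.float64(-1.8)), (np.int32(19), np.float64(506.7), np.float64(19.0)), (np.int32(19), np.float64(506.2), np.float64(40.7)), (np.int32(19), np.float64(506.1), np.float64(62.3))]
110 [(np.int32(16), np.float64(508.5), np.float64(-46.3)), (np.int32(9), np.float64(531.5), np.float64(-48.1)), (np.int32(10), np.float64(551.7), np.float64(-48.3)), (np.int32(13), np.float64(506.8), np.float64(-24.9)), (np.int32(12), np.float64(573.4), np.float64(-48.1)), (np.int32(14), np.float64(506.7), np.float64(-2.8)), (np.int32(13), np.float64(505.7), np.float64(18.4)), (np.int32(17), np.float64(506.0), np.float64(40.2)), (np.int32(15), np.float64(506.1), np.float64(62.2))]
120 [(np.int32(11), np.float64(508.1), np.float64(-45.8)), (np.int32(10), np.float64(506.5), np.float64(-24.3)), (np.int32(9), np.float64(506.3), np.float64(-1.0)), (np.int32(12), np.float64(505.6), np.float64(18.9)), (np.int32(11), np.float64(506.0), np.float64(41.3)), (np.int32(13), np.float64(505.5), np.float64(62.4))]
65 500.5 512.2 506.5
55 500.5 511.5 506.2
45 501.5 512.0 506.9
30 502.0 512.3 506.7
15 500.9 512.2 506.8
0 502.2 512.8 507.3
-15 501.3 512.1 507.1
-30 501.5 512.7 506.8
530 -52.6 -40.8 -46.7
545 -52.5 -39.7 -46.1
560 -53.5 -40.2 -46.1
73.29196494848532 582.1914456191894
```

Emit:
{"method": "jog_arm", "body": {
  "motion": [
    [-1, 0, 0, 0.004, 0],
    [-1, 0, 0, 0.003, 0],
    [-1, 0, 0, 0.003, 0],
    [-1, 0, 0, 0.002, 0],
    [-1, 0, 0, 0.0015, 0],
    [-1, 0, 0, 0.001, 0],
    [-1, 0, 0, 0, 0],
    [-1, 0, 0, 0, 0]
  ]
}}

```text
clock: 10.0
tool_pos: [505.3, 60.9, 156.5]
ee_rot: [[1.0, 0.01, 0.0], [0.01, -1.0, 0.0], [0.0, -0.0, -1.0]]
force: [-0.5, -0.4, 2.9]
grip_width: 19.7
finger_force: 50.9
```

Emit:
{"method": "jog_arm", "body": {
  "motion": [
    [-1, 0, 0.001, 0.001, 0],
    [-1, 0, 0.002, 0, 0],
    [-1, 0, 0.003, 0, 0],
    [-1, 0, 0.003, 0, 0],
    [-1, 0, 0.003, 0, 0],
    [-1, 0, 0.003, 0, 0],
    [-1, 0, 0.003, 0, 0],
    [-1, 0, 0.003, 0, 0],
    [-1, 0, 0.003, 0, 0],
    [-1, 0, 0.003, 0, 0],
    [-1, 0, 0.003, 0, 0],
    [-1, 0, 0.003, 0, 0]
  ]
}}

```text
clock: 11.0
tool_pos: [505.5, 27.7, 155.3]
ee_rot: [[1.0, 0.01, -0.0], [0.01, -1.0, 0.0], [-0.0, -0.0, -1.0]]
force: [1.0, 5.3, 4.6]
grip_width: 19.6
finger_force: 51.1
```

Emit:
{"method": "jog_arm", "body": {
  "motion": [
    [-1, 0, 0.003, 0, 0],
    [-1, 0, 0.003, 0, 0],
    [-1, 0.0001, 0.003, 0, 0],
    [-1, 0.0001, 0.003, 0, 0],
    [-1, 0.0001, 0.003, 0, 0],
    [-1, 0.0001, 0.003, 0, 0],
    [-1, 0.0001, 0.003, 0, 0],
    [-1, 0, 0.003, 0, 0],
    [-1, 0, 0.003, 0, 0],
    [-1, 0, 0.003, 0, 0],
    [-1, 0, 0.003, 0, 0],
    [-1, 0, 0.003, 0, 0]
  ]
}}

```text
clock: 12.0
tool_pos: [506.3, -8.7, 155.3]
ee_rot: [[1.0, 0.009, -0.0], [0.009, -1.0, -0.0], [-0.0, 0.0, -1.0]]
force: [0.0, 3.6, 4.1]
grip_width: 19.7
finger_force: 51.1
```

Emit:
{"method": "jog_arm", "body": {
  "motion": [
    [-1, 0, 0.003, 0, 0],
    [-1, 0, 0.003, 0, 0],
    [-1, 0, 0.003, 0, 0],
    [-1, 0, 0.003, 0, 0],
    [-1, 0, 0.003, 0, 0],
    [-1, 0, 0.003, 0, 0],
    [-1, 0, 0.003, 0, 0],
    [-1, 0, 0.003, 0, 0],
    [-1, 0, 0.003, 0, 0],
    [-1, 0, 0.003, 0, 0],
    [-1, 0, 0.002, 0, 0],
    [-1, 0, 0.001, 0, 0]
  ]
}}

```text
clock: 13.0
tool_pos: [506.6, -41.5, 155.3]
ee_rot: [[1.0, 0.01, -0.0], [0.01, -1.0, -0.0], [-0.0, 0.0, -1.0]]
force: [-0.7, 3.5, 4.1]
grip_width: 19.4
finger_force: 51.1
```

Emit:
{"method": "jog_arm", "body": {
  "motion": [
    [-1, 0, 0.002, 0, 0],
    [-1, 0, 0.002, 0, 0],
    [-1, 0, 0.001, 0, 0],
    [-1, 0.001, 0, 0, 0],
    [-1, 0.002, 0, 0, 0],
    [-1, 0.003, 0, 0, 0],
    [-1, 0.003, 0, 0, 0],
    [-1, 0.003, 0, 0, 0],
    [-1, 0.003, 0, 0, 0],
    [-1, 0.003, 0, 0, 0],
    [-1, 0.003, 0, 0, 0],
    [-1, 0.003, 0, 0, 0]
  ]
}}

```text
clock: 14.0
tool_pos: [531.3, -45.9, 155.4]
ee_rot: [[1.0, 0.01, 0.0], [0.01, -1.0, -0.0], [0.0, 0.0, -1.0]]
force: [-2.4, -0.6, 4.0]
grip_width: 19.5
finger_force: 51.1
```

Emit:
{"method": "jog_arm", "body": {
  "motion": [
    [-1, 0.003, 0, 0, 0],
    [-1, 0.003, 0, 0, 0],
    [-1, 0.003, 0, 0, 0],
    [-1, 0.003, 0, 0, 0],
    [-1, 0.003, 0, 0, 0],
    [-1, 0.003, 0, 0, 0],
    [-1, 0.003, 0, 0, 0],
    [-1, 0.003, 0, 0, 0],
    [-1, 0.003, 0, 0, 0],
    [-1, 0.003, 0, 0, 0],
    [-1, 0.003, 0, 0, 0],
    [-1, 0.003, 0, 0, 0]
  ]
}}

```text
clock: 15.0
tool_pos: [566.4, -45.6, 155.1]
ee_rot: [[1.0, 0.01, -0.002], [0.01, -1.0, -0.0], [-0.002, 0.0, -1.0]]
force: [-4.0, 0.5, 4.3]
grip_width: 19.4
finger_force: 51.1
```

Emit:
{"method": "jog_arm", "body": {
  "motion": [
    [-1, 0.003, 0, 0, 0],
    [-1, 0.002, 0, 0, 0],
    [-1, 0.002, 0, 0, 0],
    [-1, 0.001, 0, 0, 0],
    [-1, 0, 0, 0, 0],
    [-1, 0, 0, 0, 0]
  ]
}}

```text
clock: 15.5
tool_pos: [575.4, -45.5, 155.6]
ee_rot: [[1.0, 0.01, 0.002], [0.01, -1.0, 0.0], [0.002, -0.0, -1.0]]
force: [-2.8, -0.1, 3.7]
grip_width: 19.4
finger_force: 51.1
```

```bash
python3 - <<'E'
from h import *
a=cap('scene');s=env.sense();print(s['tool_pos'],s['clock'],s['force'])
t=a['img'][160:220,295:375];cv2.imwrite('pics/k1.png',cv2.resize(t[:,:,::-1],None,fx=10,fy=10,interpolation=cv2.INTER_CUBIC))
E
```

```text
[575.35649245 -45.50694698 155.66277774] 15.55 [-0.93683918 -0.39907706  4.16563363]
```

View pics/k1.png

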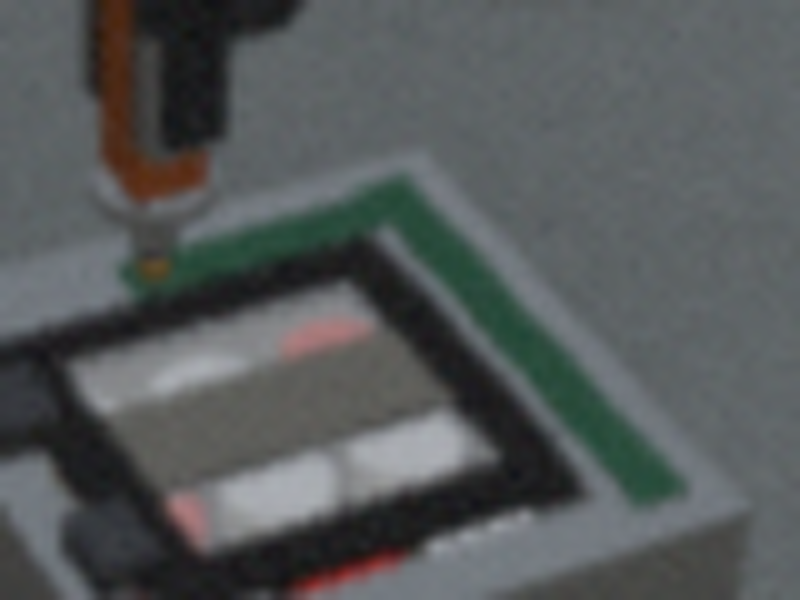

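The whole band now shows as uniform dark green, running (150,275)→(400,190)→(660,490). No light keys stand proud, so all nine are flush. I'll take the pen back.

Emit:
{"method": "jog_arm", "body": {
  "motion": [
    [-1, 0, 0, -0.004, 0],
    [-1, 0, 0, -0.012, 0],
    [-1, 0, 0, -0.02, 0],
    [-1, 0, 0, -0.009, 0],
    [-1, -0.005, -0.015, 0, 0],
    [-1, -0.0085, -0.031, 0, 0],
    [-1, -0.0085, -0.031, 0, 0],
    [-1, -0.0085, -0.031, 0, 0],
    [-1, -0.0085, -0.031, 0, 0],
    [-1, -0.0085, -0.031, 0, 0],
    [-1, -0.0085, -0.031, 0, 0],
    [-1, -0.0085, -0.031, 0, 0]
  ]
}}

```text
clock: 16.55
tool_pos: [507.6, 187.3, 201.0]
ee_rot: [[1.0, 0.01, 0.001], [0.01, -1.0, 0.0], [0.001, -0.0, -1.0]]
force: [0.8, 0.1, -0.7]
grip_width: 19.6
finger_force: 50.5
```

Emit:
{"method": "jog_arm", "body": {
  "motion": [
    [-1, -0.0085, -0.031, 0, 0],
    [-1, -0.0085, -0.031, 0, 0],
    [-1, -0.007, -0.031, 0, 0],
    [-1, -0.002, -0.018, 0, 0],
    [-1, 0, -0.005, 0, 0],
    [-1, 0, 0, 0, -4.5],
    [-1, 0, 0, 0, 0],
    [-1, 0, 0, 0, 0],
    [-1, 0, 0, 0, 0],
    [-1, 0, 0, 0, 0]
  ]
}}

```text
clock: 17.38
tool_pos: [481.3, 300.6, 200.4]
ee_rot: [[0.996, 0.085, 0.0], [0.085, -0.996, -0.0], [0.0, 0.0, -1.0]]
force: [-0.4, -0.1, -1.0]
grip_width: 19.5
finger_force: 50.5
```

```bash
python3 - <<'E'
from h import *
s=env.sense();d=np.array([480.6,302.6,130.5])-s['tool_pos'];print(s['tool_pos'],s['clock'],s['force'],'tool shift',np.array(s['ee_rot']).T@d,np.degrees(np.arctan2(s['ee_rot'][1][0],s['ee_rot'][0][0])))
E
```

```text
[481.34440919 300.62896526 200.42603812] 17.3833 [-0.44215447 -0.14952202 -0.95430143] tool shift [-0.58699884 -2.05401531 69.92514844] 4.9020897049612655
```

Emit:
{"method": "jog_arm", "body": {
  "motion": [
    [-1, -0.0006, -0.002, 0, 0],
    [-1, 0, 0, 0.015, 0],
    [-1, 0, 0, 0.015, 0],
    [-1, 0, 0, 0.006, 0],
    [-1, 0, 0, 0.006, 0],
    [-1, 0, 0, 0.006, 0],
    [-1, 0, 0, 0.006, 0],
    [-1, 0, 0, 0, 0]
  ]
}}

```text
clock: 18.05
tool_pos: [479.8, 303.3, 145.4]
ee_rot: [[0.996, 0.088, -0.001], [0.088, -0.996, -0.001], [-0.001, 0.001, -1.0]]
force: [0.9, -1.2, -1.3]
grip_width: 19.2
finger_force: 50.5
```

Emit:
{"method": "jog_arm", "body": {
  "motion": [
    [-1, 0.0004, 0.0004, 0.003, 0],
    [-1, 0, 0, 0.003, 0],
    [-1, 0, 0, 0.003, 0],
    [-1, 0, 0, 0.003, 0],
    [-1, 0, 0, 0.002, 0],
    [-1, 0, 0, 0.001, 0],
    [-1, 0, 0, 0, 0],
    [-1, 0, 0, 0, 0]
  ]
}}

```text
clock: 18.72
tool_pos: [480.5, 303.2, 131.4]
ee_rot: [[0.996, 0.088, -0.0], [0.088, -0.996, 0.0], [-0.0, -0.0, -1.0]]
force: [0.7, 0.2, -0.8]
grip_width: 19.4
finger_force: 50.5
```

Emit:
{"method": "jog_arm", "body": {
  "motion": [
    [-1, 0, 0, 0.0005, 0],
    [-1, 0, 0, 0.0005, 0],
    [-1, 0, 0, 0.0003, 0],
    [-1, 0, 0, 0, 0],
    [-1, 0, 0, 0, 0]
  ]
}}

```text
clock: 19.13
tool_pos: [480.6, 303.3, 130.5]
ee_rot: [[0.996, 0.088, 0.0], [0.088, -0.996, 0.0], [0.0, -0.0, -1.0]]
force: [-2.2, -1.4, 3.8]
grip_width: 19.0
finger_force: 51.3
```

The flange is seated (3.8 N upward). I'll release, wait for the fingers to open, and rise.

Emit:
{"method": "jog_arm", "body": {
  "motion": [
    [-0.3, 0, 0, 0, 0],
    [0.2, 0, 0, 0, 0],
    [1, 0, 0, 0, 0],
    [1, 0, 0, 0, 0],
    [1, 0, 0, 0, 0],
    [1, 0, 0, 0, 0],
    [1, 0, 0, -0.01, 0],
    [1, 0, 0, -0.03, 0],
    [1, 0, 0, -0.04, 0],
    [1, 0, 0, -0.04, 0],
    [1, 0, 0, -0.03, 0],
    [1, 0, 0, 0, 0]
  ]
}}

```text
clock: 20.13
tool_pos: [482.7, 305.4, 287.8]
ee_rot: [[0.996, 0.088, 0.011], [0.088, -0.996, 0.006], [0.011, -0.005, -1.0]]
force: [0.9, 0.2, 0.3]
grip_width: 85.6
finger_force: 0.0
```

```bash
python3 - <<'E'
from h import *
a=cap('scene');s=env.sense();print(s['tool_pos'],s['clock'],s['grip_width'])
t=a['img'][150:320,270:480];cv2.imwrite('pics/f1.png',cv2.resize(t[:,:,::-1],None,fx=3.5,fy=3.5,interpolation=cv2.INTER_CUBIC))
m=cv2.inRange(cv2.cvtColor(a['img'],cv2.COLOR_RGB2HSV),(5,130,60),(18,255,255))[245:315,400:475];print(m.sum()//255,cv2.boundingRect(m))
E
```

```text
[481.80672264 304.37901549 284.59471573] 20.1833 85.32277399283777
389 (31, 6, 22, 31)
```

View pics/f1.png

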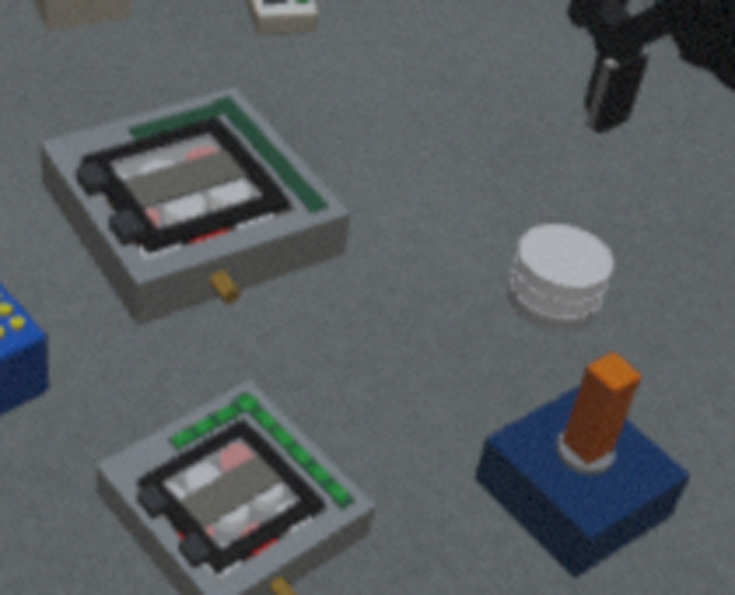

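The pen stands upright and fully down at (598,410), within 1 px of where it started. The lid is shut at (185,180), the seal is all dark green, and the gripper is clear. I'm handing in.

```bash
python3 -c "
from rig import env
print(env.sign_off())"
```

```text
the job is handed in; nothing more can be done
None
```

The job is handed in after about 20 s of robot time: the last images show the lid shut, all nine seal keys flush and the pen upright and fully down in its stand; the sign-off returned no verdict.

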